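Hang a stone pendant on the keyed display rail

ROBOT

A 6-joint arm with a two-finger parallel gripper is mounted at the origin on the work surface. World frame = base frame: x ahead of the robot, y to its left, z up, the work surface at z = 0. Lengths are in m, angles in rad, forces in N, time in s.
With the tool pointing down it reaches from about 0.35 to 0.85 m from the base axis. Payload 8.1 kg.
Tool frame: the origin (TCP) lies between the finger pads; the fingertips stand 11 mm ahead of it and the grasp point (between the pads) lies 8 mm behind it; y points along the fingers, x is the direction in which the jaws open and shut, and the axes are right-handed (so a half turn about y gives the same grasp; the last joint's range is limited). The gripper opens to 93 mm and grips with 3 to 60 N. Pads are 15 mm wide; open, the fingers measure 128 mm over their backs; the gripper's body (75 mm by 188 mm) begins 65 mm behind the grasp point.
Start: joints at [1.12, 0.13, 1.488, -0, 1.523, -0.085], TCP at [0.215, 0.56, 0.23] pointing down, gripper open.
Joint ranges: [-2.96, 2.96], [-0.89, 2.26], [0.02, 2.5], [-1.34, 4.48], [0, 2.73], [-2.66, 2.66]. Speed limits (rad/s): [2.39, 2.39, 2.79, 3.14, 3.14, 3.14].

INTERFACE

Orientations are given as a rotation vector (axis times angle).
In Python, from plant import readout, optics, robot gives the robot as it stands.
- The arm moves only by the shell command python3 -m creep 'ROWS' [FORCE]. ROWS is JSON, a list that holds one entry, the list of rows, each a list of 7 numbers: the closure, from 0 (fully open) to 1 (shut), then the shift along the tool's x, y, z in cm, then the turn, a rotation vector about the tool's x, y, z in degrees. In form: [[[grip, x, y, z, wx, wy, wz], ...]]. A call has exactly 8 rows; each row shifts and turns the pose as measured when the row begins, along the tool's axes as they then stand; what a row does not reach is not made up. A row lasts 1/10 s, in which the tool goes at most 50 mm and 8.59 degrees, less where a joint would pass 70% of its speed; a pose out of reach is approached as far as the arm can. A call is refused whole if a number of a shift passes 5 or a number of a turn 8.59, either way. A call with a gripper value outside its range is refused whole. The fingers move at their own pace and stop on an object; FORCE is the grip in N (left out, the last holds). Time passes only in rows, so rows that do not move let the fingers close, or fill a call up. It gives the time, the measured TCP pose, the force and the opening at its end, in the units of the state.
- readout.read_state(): the state, without advancing time (a new reading comes with each control period).
- optics.read_camera(name): name is "side" or "top"; returns a dict with "frame" (480x640x3 uint8, red, green, blue), "depth" (480x640 float32, m along the optical axis (not along the pixel's ray), 0 where there is no reading), "intrinsics" (3x3 intrinsics, pixels), "R" (3x3) and "t" (3): a world point X has camera coordinates R X + t. Camera axes: x right, y down, z forward; pixel columns grow to the right and rows downward; lengths in m; the calibration is good to about 2 mm. A picture is of the moment at which its call begins.
- robot.close_job(): hands the job in, once; it reports no verdict.
The state is a dict: "t": time; "q": joint angles; "dq": joint speeds; "joint_torque": joint torques, N m; "tool_pos": TCP position; "orientation": TCP orientation; "force": force on the tool from outside, world axes, zero at the start; "wrist_torque": the same for the moment, N m; "opening": finger opening in m.
Only numpy, scipy, OpenCV 4.12 (cv2) and the standard library are available. Lean on these libraries where they do the work, as an engineer would, in place of code of your own. Each camera call takes 0.05 s, during which the arm holds its last target. There are 200 camera calls.

TASK

Take the black stone pendant out of its wooden rest by the red tab, hook its metal carrier onto the steel display rail at the rail's narrow gap, and slide it along the rail right up against the yellow marker. Lower and slide it gently, without ramming the rail, leave the marker where it stands, and do not disturb the basket, the stone block or the engraver; let the pendant hang free.

Things in the scene. Friction and masses are not known exactly. Their poses are not given: they have to be found in the camera images.
- hanger: The pendant: one rigid piece 169 mm tall, about 0.3 kg, standing in the rest. Origin: centre of its underside; z up, x through its thickness, y across. Upwards: black stone 18 (x) by 60 (y) mm, z 0-68; metal strap z 68-74; metal carrier 36 (x) by 30 (y) mm, an upside-down U whose -x wall (x -18 to -13) runs down to the strap and whose +x wall ends at z 102; red tab z 121-169.
- hanger_mouth (a point): Middle of the carrier's mouth, pendant frame (0, 0, 102 mm): two inward lips (z 102 to 106) leave 13 mm in x; above them the inside is 26 mm wide, up to the ceiling at z 116. Below the lips, down to the strap at z 74, the pendant is open towards its +x: the rail enters there sideways, then passes up through the mouth.
- hanger_seat (a point): Centre of the carrier's inner ceiling, pendant frame (0, 0, 116 mm), which finally rests on the rail's top. Axes as the pendant's. The carrier reaches 15 mm either way from it along y.
- hanger_grip (a point): Middle of the red tab, pendant frame (0, 0, 148 mm), the place to grip. The tab is 14 mm thick (x), 26 mm wide (y), from 27 mm below to 21 mm above this point.
- stand: Fixed display stand: wooden foot 100 (x) by 400 (y) by 14 mm, two posts at y = +-175 mm whose clamp heads (34 by 18 mm, up to 7 mm above the rail's top) hold a flat steel bar, the rail, along y. Origin: centre of the foot's underside; x points away from the robot at yaw 0.
- rail_mid (a point): On the rail's top midway between the posts, 170 mm up; y along the rail. Rail 6 mm thick, 20 mm wide, except one gap 54 mm long where it is 8 mm wide (top 0.5 mm lower): only there the mouth passes. The gap's centre is within 28 mm of here along y, not measured: see it or feel for it. Lips on the wide part hold the seat 14 mm up; in the gap it goes down to 0, then slides captive with 4 mm play up.
- marker_face (a point): Middle of the face of the yellow marker that looks to the stand's -y, level with the rail's top; axes as the stand's. The marker, 32 (x) by 16 (y) by 20 mm, up to 7 mm above the rail's top, rides on the rail 77 to 132 mm from rail_mid towards +y. Only friction holds it: it slips at about 5 N. With the pendant up against it hanger_seat is 15 mm from here towards -y.
- rest: Fixed wooden rest 75 (x) by 110 (y) by 38 mm high, origin at the centre of its underside. Its slot along y, 21 by 66 mm, floor 10 mm up, holds the lower 28 mm of the stone; the pendant starts with the same x and y axes.
- basket: Bystander: round bamboo-coloured basket of pebbles, 140 mm across, 55 mm high, origin at the centre of its underside.
- stone_block: Bystander: dark grey rough stone block 90 (x) by 120 (y) by 65 mm, origin at the centre of its underside.
- engraver: Bystander: blue-grey hand engraver lying along its x, body 110 by 26 by 24 mm, 40 mm tip towards +x, origin under the middle of the body.
Mind the look-alikes: they are no part of the job. What is meant by the hanger is not blue, and is the larger of those in its own colour.

How it is judged:
On the way:
1. the carrier is hooked onto the rail at the gap, its ceiling down on the rail's top, clear of the marker (z of hanger_seat in the frame of rail_mid between -0.004 and 0.004 m and x of hanger_seat in the frame of rail_mid between -0.009 and 0.009 m and y of hanger_seat in the frame of marker_face below -0.02 m), for 0.1 s.
At the end, for the whole second after the job is handed in: The pendant hangs at rest on the rail, upright within 0.15 rad, its carrier's ceiling within 3 mm of the rail's top and within 6 mm of its centre line, its side within 3.5 mm of the yellow marker, and the marker within 6 mm of where it started (z of hanger_seat in the frame of rail_mid between -0.003 and 0.003 m and x of hanger_seat in the frame of rail_mid between -0.006 and 0.006 m and y of hanger_seat in the frame of marker_face between -0.0185 and -0.012 m and distance of marker_face from where it was at the start of the episode below 0.006 m and angle between hanger's own z axis and vertical below 0.15 rad and linear speed of hanger below 0.01 m/s); the robot touches nothing.
It fails at once if the pendant is forced against the rail or marker with more than 60 N (contact force between hanger and stand above 60 N).
It fails at once if the basket, the stone block or the engraver is moved by more than 20 mm (distance of any of basket, stone_block, engraver from where it was at the start of the episode above 0.02 m).
It also fails if it takes over 54 s, if anything falls off the work surface, if the arm or the gripper's body presses on something with over 40 N, if the wrist force passes 120 N, or if a joint passes its speed limit or range.

## Working session

There is one attempt and no reset: what is moved stays moved. The work goes in short steps, Python scripts to look and compute and a shell command to move; the robot and the scene stay as the last step left them, time stands still between calls to the robot, and variables do not carry over. Pictures are saved under pics/ and viewed, about 8 in all and at most 12, crops included, and the job is handed in when it is done.

```bash
mkdir -p pics; cat > h.py <<'E'
import numpy as np, cv2
from plant import readout, optics, robot
def cam(n):
    c=optics.read_camera(n); np.savez('%s.npz'%n,**c); return c
def save(c,name,crop=None,s=1):
    f=c['frame'][:,:,::-1]
    if crop: f=f[crop[1]:crop[3],crop[0]:crop[2]]
    cv2.imwrite('pics/'+name,cv2.resize(f,None,fx=s,fy=s,interpolation=cv2.INTER_CUBIC) if s!=1 else f)
def cloud(c):
    K=c['intrinsics'];d=c['depth'];v,u=np.mgrid[:480,:640]
    P=np.stack([(u-K[0,2])*d/K[0,0],(v-K[1,2])*d/K[1,1],d],-1)
    W=(P-c['t'])@c['R']; W[d==0]=np.nan; return W
def proj(c,X):
    p=c['intrinsics']@(c['R']@np.array(X)+c['t']); return p[:2]/p[2]
E
python3 - <<'E'
from h import *
a=cam('top');b=cam('side')
cv2.imwrite('pics/a.png',cv2.resize(np.vstack([a['frame'],b['frame']])[:,:,::-1],None,fx=.625,fy=.625))
save(a,'top.png');save(b,'side.png')
for c in(a,b):print(c['R'].round(3),c['t'].round(3),c['intrinsics'].round(0).tolist())
print(readout.read_state())
E
```

```text
[[-0.015 -1.    -0.006]
 [-0.995  0.015 -0.101]
 [ 0.101  0.004 -0.995]] [0.008 0.497 1.362] [[565.0, 0.0, 313.0], [0.0, 565.0, 240.0], [0.0, 0.0, 1.0]]
[[-0.997 -0.075 -0.003]
 [-0.053  0.726 -0.685]
 [ 0.054 -0.683 -0.728]] [0.493 0.114 1.   ] [[463.0, 0.0, 323.0], [0.0, 463.0, 244.0], [0.0, 0.0, 1.0]]
{'t': 0.1, 'q': array([ 1.11958513e+00,  1.31078492e-01,  1.48914690e+00,  9.39649698e-06,
        1.52299595e+00, -8.53951867e-02]), 'dq': array([-0.0009531 , -0.00010303, -0.00262214, -0.00146127,  0.00215696,
        0.00026592]), 'joint_torque': array([ 1.48172643e-03, -5.61346614e+01, -4.93091297e+01,  7.71030108e-02,
        2.91590887e-02, -1.21771222e-04]), 'tool_pos': array([0.21438864, 0.55987322, 0.22870949]), 'orientation': array([-1.36116137, -0.93457929,  0.9369247 ]), 'force': array([ 1.1387897 , -0.1202713 ,  0.08307474]), 'wrist_torque': array([-0.04365978, -0.00016501, -0.01683065]), 'opening': 0.09272945108243577}
```

View pics/top.png

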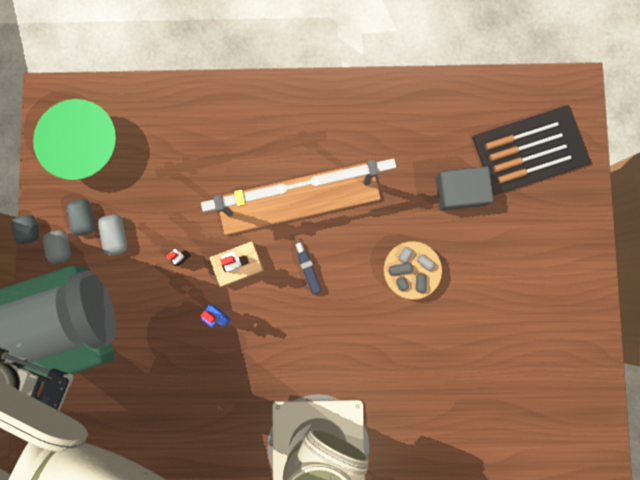

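View pics/side.png

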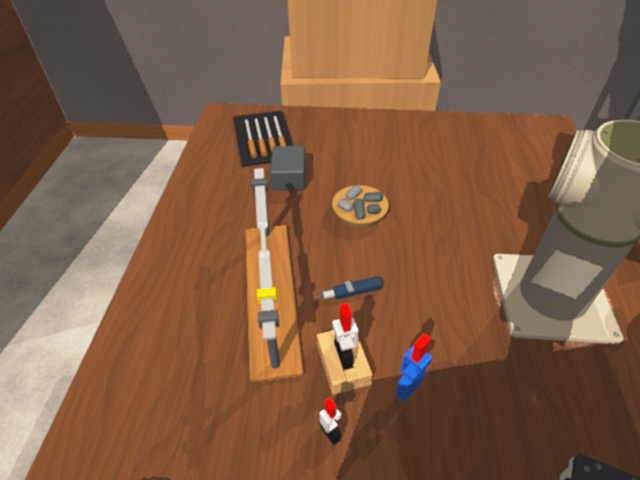

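The top view shows the pendant in its rest at about (235,262), with the blue and small look-alikes at (213,316) and (177,256). The rail runs from (205,206) to (395,163), the marker is at (240,198) and the gap spans about (283,188) to (317,180). The side view agrees. Next I'll turn these into metric positions.

```bash
python3 - <<'E'
from h import *
for n in('top','side'):
    c=np.load(n+'.npz');W=cloud(c);h=cv2.cvtColor(c['frame'],cv2.COLOR_RGB2HSV).astype(int)
    H,S,V=h[...,0],h[...,1],h[...,2]
    red=((H<6)|(H>174))&(S>170)&(V>110); yel=(H>22)&(H<33)&(S>190)&(V>150)
    for nm,m in(('red',red),('yel',yel)):
        k,l,st,ce=cv2.connectedComponentsWithStats(m.astype(np.uint8))
        for i in range(1,k):
            if st[i,4]>25:
                p=W[l==i];p=p[~np.isnan(p[:,0])]
                top=p[p[:,2]>p[:,2].max()-.006]
                print(n,nm,ce[i].round(),st[i,4],'med',np.median(p,0).round(4),'lo',p.min(0).round(3),'hi',p.max(0).round(3),'topmean',top.mean(0).round(4))
    # rail: z ~ .17
    m=(W[...,2]>.158)&(W[...,2]<.176)&(S<70)&(V>110)&(W[...,0]>.4)
    p=W[m];
    q=p[:,:2];o=np.median(q,0)
    for _ in range(4):
        vx,vy,x0,y0=cv2.fitLine(q.astype(np.float32),cv2.DIST_HUBER,0,.01,.01).ravel()
        d=np.array([vx,vy]);d*=np.sign(d[1]);nn=np.array([d[1],-d[0]]);r=(q-[x0,y0])@nn;q=q[abs(r)<.014]
    s=(q-[x0,y0])@d
    print(n,'rail yaw',np.arctan2(-d[0],d[1]),'pt',x0,y0,'z',np.median(p[:,2]),'ends',[([x0,y0]+d*e).round(4) for e in(s.min(),s.max())],s.min(),s.max())
    r=(q-[x0,y0])@nn
    for e in np.arange(s.min(),s.max(),.01):
        k=(s>=e)&(s<e+.01)
        if k.sum()>2:print('%.3f:%.1f..%.1f(%d)'%(e,r[k].min()*1e3,r[k].max()*1e3,k.sum()),end=' ')
    print()
    # rest top z~.038 near red
    m=(W[...,2]>.03)&(W[...,2]<.045)&(H>10)&(H<25)&(S>60)&(V>120)
    k,l,st,ce=cv2.connectedComponentsWithStats(m.astype(np.uint8))
    for i in range(1,k):
        if st[i,4]>100: print('rest?',ce[i].round(),cv2.minAreaRect(W[l==i][:,:2].astype(np.float32)))
save(np.load('side.npz'),'hs.png',(290,280,470,460),3)
E
```

```text
top red [172. 256.] 28 med [0.4551 0.3243 0.1151] lo [ 0.449  0.316 -0.003] hi [0.462 0.366 0.126] topmean [0.4568 0.3214 0.1233]
top red [229. 261.] 28 med [0.4372 0.1838 0.1749] lo [0.431 0.176 0.151] hi [0.446 0.2   0.183] topmean [0.44   0.1815 0.1797]
top red [208. 316.] 59 med [0.3192 0.231  0.1665] lo [ 0.308  0.22  -0.002] hi [0.33  0.284 0.172] topmean [0.3204 0.2329 0.1685]
top rail yaw 0.2111426 pt 0.60743 0.026383504 z 0.16981676124919703 ends [array([ 0.6526, -0.1842]), array([0.5602, 0.2468])] -0.21539518138654418 0.22543928059007579
-0.215:-9.6..10.0(39) -0.205:-10.2..10.5(45) -0.195:-9.4..9.9(40) -0.185:-9.5..11.0(41) -0.175:-13.0..13.4(22) -0.165:-12.4..12.3(13) -0.155:-11.9..12.8(42) -0.145:-10.2..9.9(43) -0.135:-10.0..9.4(44) -0.125:-9.7..9.7(41) -0.115:-9.8..10.1(43) -0.105:-10.1..11.0(39) -0.095:-10.5..10.3(43) -0.085:-9.8..10.1(40) -0.075:-9.4..11.1(40) -0.065:-10.2..10.4(41) -0.055:-10.5..11.0(42) -0.045:-9.6..9.8(42) -0.035:-9.9..9.7(41) -0.025:-5.8..5.5(20) -0.015:-3.2..4.1(17) -0.005:-3.9..4.5(19) 0.005:-3.6..4.7(18) 0.015:-4.1..4.2(18) 0.025:-3.8..5.6(19) 0
[... 1876 characters left out ...]
 0.019:-9.6..9.1(45) 0.029:-9.1..9.5(45) 0.039:-9.6..9.6(42) 0.049:-9.6..8.6(52) 0.059:-9.0..9.0(48) 0.069:-9.6..9.5(49) 0.079:-9.6..9.8(51) 0.089:-7.4..8.0(4) 0.109:-10.5..9.5(35) 0.119:-9.0..9.8(59) 0.129:-9.5..8.6(46) 0.149:-7.5..12.0(6) 0.159:-11.1..10.0(68) 0.169:-9.2..10.2(63) 0.179:-9.6..9.4(70) 0.189:-9.6..9.4(26) 
rest? [358.  48.] ((0.44204258918762207, -1.1110038757324219), (0.5236473679542542, 0.029778607189655304), 1.7414979934692383)
rest? [359. 205.] ((0.42094671726226807, -0.2352033406496048), (0.1417505443096161, 0.1386483758687973), 77.77679443359375)
rest? [342. 361.] ((0.4426991939544678, 0.19259178638458252), (0.07574653625488281, 0.11168869584798813), 19.93364143371582)
```

View pics/hs.png

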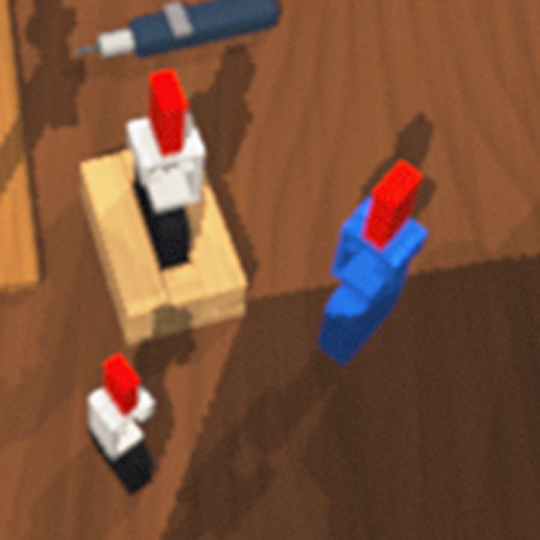

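```bash
python3 - <<'E'
from h import *
c=np.load('side.npz');ims=[]
for yaw in(.349,.349+np.pi):
    f=cv2.resize(c['frame'][290:390,300:390][:,:,::-1],None,fx=4.4,fy=5,interpolation=cv2.INTER_CUBIC) if 0 else cv2.resize(c['frame'][290:390,305:385][:,:,::-1],None,fx=5,fy=5,interpolation=cv2.INTER_CUBIC)
    Rz=np.array([[np.cos(yaw),-np.sin(yaw),0],[np.sin(yaw),np.cos(yaw),0],[0,0,1]])
    def pt(x,y,z):
        p=proj(c,Rz@np.array([x,y,z])/1e3+[.4425,.1912,.010]);return tuple(int(v) for v in ((p-[305,290])*5))
    for ys in(-15,15):
        out=[(-18,68),(18,68),(18,74),(-13,74),(-13,116),(13,116),(13,106),(6.5,106),(6.5,102),(18,102),(18,121),(-18,121),(-18,68)]
        y=ys
        cv2.polylines(f,[np.array([pt(x,y,z) for x,z in out])],False,(0,255,0) if ys>0 else (255,255,0),1)
    ims.append(f)
cv2.imwrite('pics/hyp.png',np.hstack(ims))
E
```

```text
(no output)
```

View pics/hyp.png

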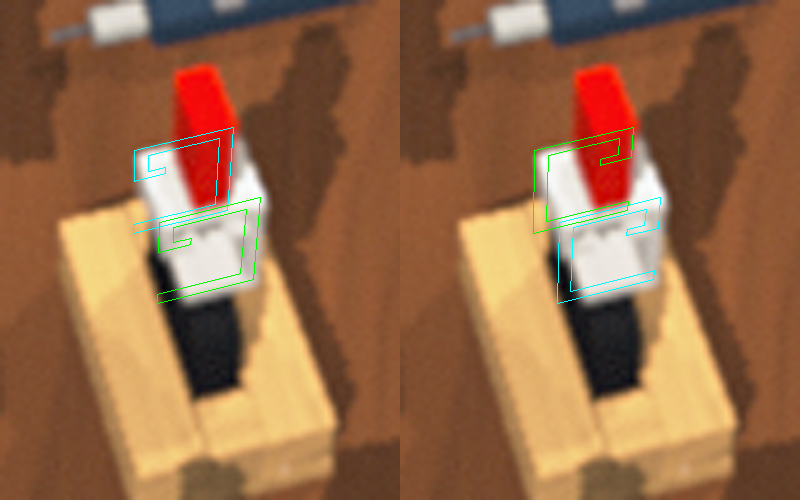

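The left hypothesis fits: the open side (+x) faces away from the robot, and the yaw is about 20° against the stand's 12°. I'll write a planner that gives distances in tool axes.

```bash
cat >> h.py <<'E'
from scipy.spatial.transform import Rotation as Ro
def plan(pos,yaw):
    "remaining shift (cm) and turn (deg) in tool axes to TCP pos, tool y down, tool x along +-(cos yaw,sin yaw)"
    s=readout.read_state();R=Ro.from_rotvec(s['orientation']);M=R.as_matrix()
    best=None
    for k in(1,-1):
        x=k*np.array([np.cos(yaw),np.sin(yaw),0]);y=np.array([0,0,-1.])
        T=np.stack([x,y,np.cross(x,y)],1);d=(R.inv()*Ro.from_matrix(T)).as_rotvec()
        if best is None or np.linalg.norm(d)<np.linalg.norm(best):best=d
    print('t',round(s['t'],2),'pos',s['tool_pos'].round(4),'F',s['force'].round(1),'open',round(s['opening'],4),'q6',round(s['q'][5],2),'xaxis',M[:,0].round(3),'yaxis',M[:,1].round(3))
    print('tool shift cm',(M.T@(np.array(pos)-s['tool_pos'])*100).round(2),'turn deg',np.degrees(best).round(2))
E
python3 -c "
from h import *
plan([.4415,.191,.235],.349)"
```

```text
t 0.1 pos [0.2144 0.5599 0.2287] F [ 1.1 -0.1  0.1] open 0.0927 q6 -0.09 xaxis [ 0.358  0.934 -0.002] yaxis [-0.001 -0.001 -1.   ]
tool shift cm [-26.32  -0.59 -34.4 ] turn deg [ 3.000e-02  4.904e+01 -9.000e-02]
```

```bash
python3 -m creep '[[[0,-2.6,0,-3.3,0,6,0],[0,-2.2,0,-3.6,0,6,0],[0,-1.8,0,-3.8,0,6,0],[0,-1.4,0,-4,0,6,0],[0,-1,0,-4.1,0,6,0],[0,-0.5,0,-4.2,0,6,0],[0,-0.1,0,-4.2,0,6,0],[0,0.3,0,-4.2,0,6,0]]]' 25; python3 -c "
from h import *
plan([.4415,.191,.235],.349)"
```

```text
t: 0.9
tool_pos: [0.3884, 0.2627, 0.224]
orientation: [-1.559, -0.266, 0.277]
force: [-0.1, 0.5, -0.3]
opening: 0.093
t 0.9 pos [0.3884 0.2627 0.224 ] F [-0.1  0.5 -0.3] open 0.093 q6 0.14 xaxis [ 0.941  0.338 -0.008] yaxis [-0.006 -0.006 -1.   ]
tool shift cm [ 2.56 -1.09 -8.55] turn deg [ 0.21 -0.22 -0.44]
```

```bash
python3 -m creep '[[[0.3,0.7,-0.2,-2.2,0,0,0],[0.3,0.7,-0.2,-2.2,0,0,0],[0.5,0.7,0,-2.2,0,0,0],[0.5,0.5,0,-1.8,0,0,0],[0.5,0.2,0,-0.5,0,0,0],[0.5,0,0,0,0,0,0],[0.5,0,0,0,0,0,0],[0.5,0,0,0,0,0,0]]]'; python3 -c "
from h import *
plan([.4415,.191,.152],.349)
c=cam('side');save(c,'s2.png',(280,230,440,390),4)"
```

```text
t: 1.7
tool_pos: [0.4462, 0.1804, 0.2257]
orientation: [-1.561, -0.253, 0.271]
force: [0.6, -0.4, 0.3]
opening: 0.0469
t 1.7 pos [0.4462 0.1804 0.2257] F [ 0.6 -0.4  0.3] open 0.0469 q6 -0.05 xaxis [ 0.945  0.327 -0.012] yaxis [-0.01  -0.008 -1.   ]
tool shift cm [-0.    7.36  1.19] turn deg [ 0.24 -0.89 -0.7 ]
```

View pics/s2.png

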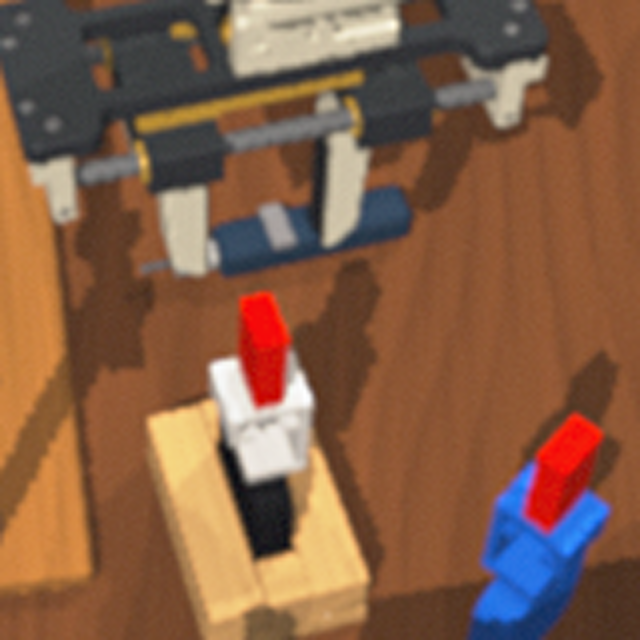

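The gripper stands above the tab with the fingers astride it. Going down.

```bash
python3 -m creep '[[[0.5,0,0.5,0.6,0,-0.9,-0.7],[0.5,0,1.5,0.5,0,0,0],[0.5,0,1.5,0,0,0,0],[0.5,0,1.5,0,0,0,0],[0.5,0,1.2,0,0,0,0],[0.5,0,0.6,0,0,0,0],[0.5,0,0.2,0,0,0,0],[0.5,0,0,0,0,0,0]]]'; python3 -c "
from h import *
plan([.4415,.191,.152],.349)"
```

```text
t: 2.55
tool_pos: [0.4387, 0.1951, 0.148]
orientation: [-1.556, -0.28, 0.28]
force: [0.3, -0.6, 0.7]
opening: 0.0465
t 2.55 pos [0.4387 0.1951 0.148 ] F [ 0.3 -0.6  0.7] open 0.0465 q6 -0.04 xaxis [ 0.937  0.349 -0.001] yaxis [ 0.    -0.003 -1.   ]
tool shift cm [ 0.12 -0.39 -0.48] turn deg [ 0.17  0.44 -0.04]
```

```bash
python3 -m creep '[[[0.5,0.1,-0.3,-0.4,0,0.4,0],[0.5,0,0,0,0,0,0],[0.9,0,0,0,0,0,0],[1,0,0,0,0,0,0],[1,0,0,0,0,0,0],[1,0,0,0,0,0,0],[1,0,0,0,0,0,0],[1,0,0,0,0,0,0]]]' 30; python3 -c "
from h import *
plan([.4415,.191,.152],.349)"
```

```text
t: 3.35
tool_pos: [0.4431, 0.1917, 0.1542]
orientation: [-1.556, -0.277, 0.27]
force: [0.2, -0.2, 0.2]
opening: 0.0139
t 3.35 pos [0.4431 0.1917 0.1542] F [ 0.2 -0.2  0.2] open 0.0139 q6 -0.04 xaxis [0.94  0.341 0.004] yaxis [ 0.005 -0.002 -1.   ]
tool shift cm [-0.18  0.22 -0.01] turn deg [ 0.19 -0.04  0.23]
```

```bash
python3 -m creep '[[[1,0,-0.5,0,0,0,0],[1,0,-1,0,0,0,0],[1,0,-1.5,0,0,0,0],[1,0,-1.5,0,0,0,0],[1,0,-1.5,0,0,0,0],[1,0,-1,0,0,0,0],[1,0,-0.4,0,0,0,0],[1,0,0,0,0,0,0]]]'; python3 -c "
from h import *
plan([.538,.018,.223],.211)
c=cam('side');save(c,'s3.png',(240,190,400,350),4)"
```

```text
t: 4.15
tool_pos: [0.442, 0.1917, 0.233]
orientation: [-1.556, -0.276, 0.271]
force: [0.6, 0.3, -3.5]
opening: 0.0136
t 4.15 pos [0.442  0.1917 0.233 ] F [ 0.6  0.3 -3.5] open 0.0136 q6 -0.04 xaxis [0.94  0.342 0.002] yaxis [ 0.003 -0.002 -1.   ]
tool shift cm [  3.09   1.07 -19.6 ] turn deg [0.17 7.88 0.15]
```

View pics/s3.png

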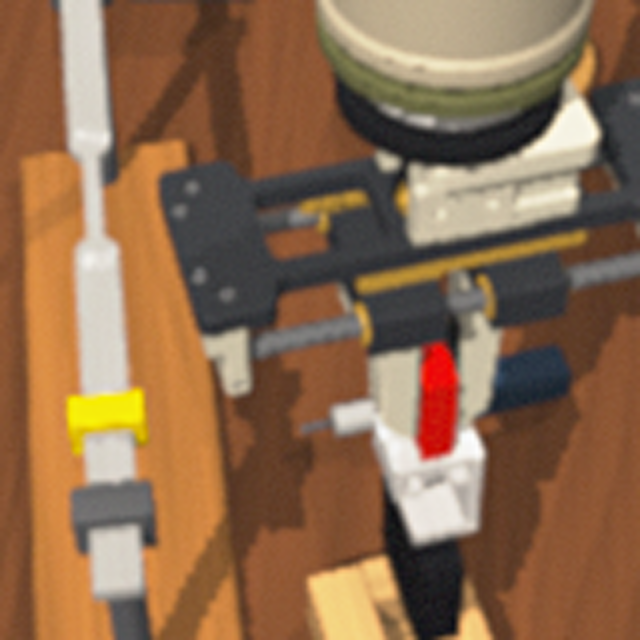

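The pendant is lifted cleanly (−3.5 N), open side towards the rail. Moving to the pre-hook point in front of the gap.

```bash
python3 -m creep '[[[1,0.4,0,-1.5,0,1,0],[1,0.5,0,-3,0,2,0],[1,0.5,0,-3.5,0,2,0],[1,0.6,0.2,-3.5,0,1.5,0],[1,0.7,0.3,-3,0,1,0],[1,0.7,0.3,-2.5,0,0.4,0],[1,0.4,0.2,-1.2,0,0,0],[1,0,0,0,0,0,0]]]'; python3 -c "
from h import *
plan([.538,.018,.223],.211)"
```

```text
t: 5.0
tool_pos: [0.5263, 0.0212, 0.2152]
orientation: [-1.566, -0.157, 0.17]
force: [-0.6, 0.2, -4.0]
opening: 0.0138
t 5.0 pos [0.5263 0.0212 0.2152] F [-0.6  0.2 -4. ] open 0.0138 q6 -0.26 xaxis [ 0.978  0.207 -0.008] yaxis [-0.008 -0.002 -1.   ]
tool shift cm [ 1.08 -0.79 -0.56] turn deg [ 0.01 -0.17 -0.47]
```

```bash
python3 -m creep '[[[1,0.4,-0.3,-0.3,0,0,-0.4],[1,0.4,-0.3,-0.2,0,0,0],[1,0.3,-0.2,0,0,0,0],[1,0,0,0,0,0,0],[1,0,0,0,0,0,0],[1,0,0,0,0,0,0],[1,0,0,0,0,0,0],[1,0,0,0,0,0,0]]]'; python3 -c "
from h import *
plan([.6067,.033,.223],.211)
c=cam('side');d=cam('top')
a=cv2.resize(c['frame'][180:300,210:330],None,fx=4,fy=4);b=cv2.resize(d['frame'][130:230,220:320],None,fx=3,fy=3)
b=np.vstack([b,np.zeros((180,300,3),np.uint8)])
cv2.imwrite('pics/s4.png',np.hstack([a,b])[:,:,::-1])"
```

```text
t: 5.8
tool_pos: [0.5378, 0.0233, 0.224]
orientation: [-1.563, -0.167, 0.168]
force: [-0.3, -0.5, -3.4]
opening: 0.0139
t 5.8 pos [0.5378 0.0233 0.224 ] F [-0.3 -0.5 -3.4] open 0.0139 q6 -0.27 xaxis [ 0.977  0.212 -0.001] yaxis [-0.001  0.001 -1.   ]
tool shift cm [ 6.94  0.09 -0.51] turn deg [-0.1   0.14 -0.05]
```

View pics/s4.png

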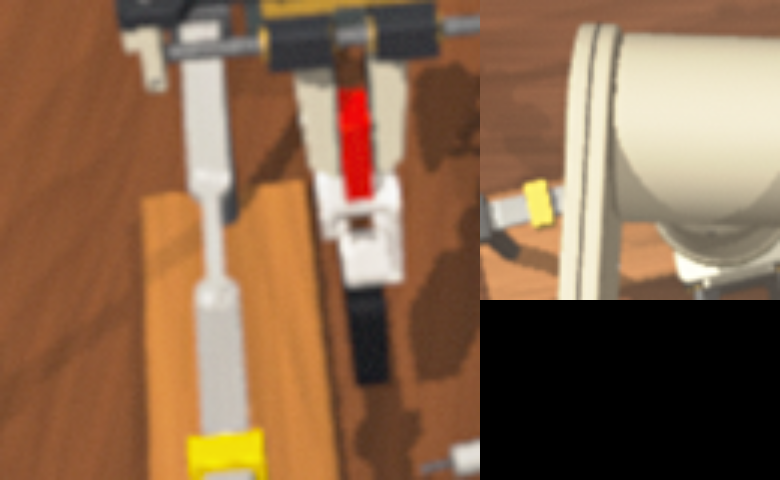

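```bash
cat >> h.py <<'E'
def meas():
    c=cam('side');W=cloud(c);h=cv2.cvtColor(c['frame'],cv2.COLOR_RGB2HSV).astype(int)
    H,S,V=h[...,0],h[...,1],h[...,2];w=.2109
    ex=np.array([np.cos(w),np.sin(w)]);ey=np.array([-ex[1],ex[0]]);o=np.array([.6067,.033])
    m0=((H<6)|(H>174))&(S>170)&(V>90)&(W[...,0]>.48)
    m1=(H>22)&(H<33)&(S>170)&(V>120)&(W[...,2]>.15)
    for nm,m in(('tab',m0),('marker',m1),):
        m=cv2.morphologyEx(m.astype(np.uint8),cv2.MORPH_CLOSE,np.ones((3,3)))
        k,l,st,ce=cv2.connectedComponentsWithStats(m)
        if k<2: print(nm,'none');continue
        i=1+st[1:,4].argmax();p=W[l==i];p=p[~np.isnan(p[:,0])];p=p[p[:,2]>.15]
        a=np.c_[(p[:,:2]-o)@ex,(p[:,:2]-o)@ey,p[:,2]]*1e3
        print(nm,st[i].tolist(),'n,s,z p5',np.percentile(a,5,0).round(1),'p50',np.percentile(a,50,0).round(1),'p95',np.percentile(a,95,0).round(1))
    s=readout.read_state();q=s['tool_pos'];print('tcp n,s,z',((q[:2]-o)@ex*1e3).round(1),((q[:2]-o)@ey*1e3).round(1),(q[2]*1e3).round(1),'F',s['force'].round(1),'T',s['wrist_torque'].round(2),'open',round(s['opening'],4),'t',round(s['t'],2))
    return c
E
python3 -c "
from h import *
meas();plan([.6067,.033,.223],.211)"
```

```text
tab [295, 202, 8, 28, 193] n,s,z p5 [-75.7  -1.8 208.2] p50 [-69.9  17.7 238. ] p95 [-64.2  19.7 250.7]
marker [257, 287, 20, 16, 193] n,s,z p5 [-13.8 128.  164.4] p50 [  1.9 138.4 176.3] p95 [ 15.5 142.6 178.8]
tcp n,s,z -69.5 4.8 224.0 F [ 0.5  0.1 -3.4] T [-0.1   0.04  0.03] open 0.0139 t 5.95
t 5.95 pos [0.5378 0.0231 0.224 ] F [ 0.5  0.1 -3.4] open 0.0139 q6 -0.27 xaxis [ 0.977  0.212 -0.001] yaxis [-0.001  0.001 -1.   ]
tool shift cm [ 6.95  0.09 -0.49] turn deg [-0.09  0.13 -0.06]
```

Tab, TCP and rail agree to about 1 mm, and the marker face is about 127 mm along the rail. Entering sideways.

```bash
python3 -m creep '[[[1,1.2,0,-0.2,0,0,0],[1,1.2,0,-0.2,0,0,0],[1,1,0,0,0,0,0],[1,1,0,0,0,0,0],[1,0.8,0,0,0,0,0],[1,0.5,0,0,0,0,0],[1,0.2,0,0,0,0,0],[1,0,0,0,0,0,0]]]'; python3 -c "
from h import *
meas();plan([.6077,.0332,.223],.211)"
```

```text
t: 6.75
tool_pos: [0.5989, 0.0322, 0.2232]
orientation: [-1.563, -0.165, 0.169]
force: [0.5, 0.6, -3.8]
opening: 0.0141
tab [260, 205, 9, 27, 185] n,s,z p5 [-13.6  -4.  208.3] p50 [ -8.   13.7 238. ] p95 [ -2.4  16.1 249.4]
marker [257, 287, 20, 16, 193] n,s,z p5 [-13.7 128.6 162.9] p50 [  1.7 138.6 176.8] p95 [ 15.5 142.5 179.1]
tcp n,s,z -8.0 0.8 223.2 F [-0.1 -0.3 -3.8] T [-0.04 -0.   -0.02] open 0.0139 t 6.8
t 6.8 pos [0.5987 0.0321 0.2232] F [-0.1 -0.3 -3.8] open 0.0139 q6 -0.25 xaxis [ 0.977  0.211 -0.003] yaxis [-0.003  0.001 -1.   ]
tool shift cm [ 0.9   0.02 -0.09] turn deg [-0.11  0.11 -0.15]
```

```bash
python3 -m creep '[[[1,0.3,0,0,0,0,0],[1,0.3,0,0,0,0,0],[1,0.2,0,0,0,0,0],[1,0.1,0,0,0,0,0],[1,0,0,0,0,0,0],[1,0,0,0,0,0,0],[1,0,0,0,0,0,0],[1,0,0,0,0,0,0]]]'; python3 -c "
from h import *
c=meas();plan([.6077,.0332,.203],.211);save(c,'s5.png',(220,190,320,290),6)"
```

```text
t: 7.6
tool_pos: [0.6076, 0.034, 0.2235]
orientation: [-1.563, -0.165, 0.169]
force: [-0.9, -0.1, -3.3]
opening: 0.0141
tab [254, 205, 10, 27, 186] n,s,z p5 [ -4.8  -5.  207.8] p50 [  0.9  13.9 238.6] p95 [  6.4  15.5 249.9]
marker [257, 287, 20, 16, 193] n,s,z p5 [-13.7 128.4 163.8] p50 [  1.7 138.4 177. ] p95 [ 15.3 142.6 179.1]
tcp n,s,z 1.1 0.8 223.5 F [ 0.6 -0.  -3.1] T [-0.04  0.04  0.04] open 0.0138 t 7.65
t 7.65 pos [0.6076 0.034  0.2235] F [ 0.6 -0.  -3.1] open 0.0138 q6 -0.24 xaxis [ 0.977  0.211 -0.003] yaxis [-0.003  0.001 -1.   ]
tool shift cm [-0.    2.05 -0.09] turn deg [-0.11  0.09 -0.15]
```

View pics/s5.png

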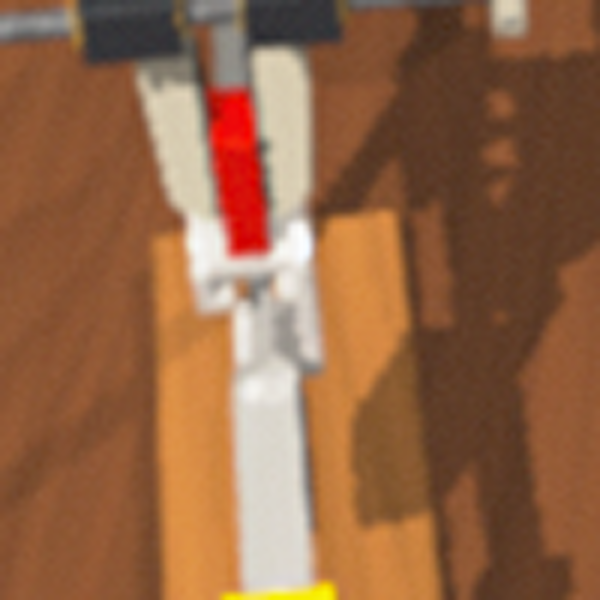

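Centred over the gap, with the rail inside the opening below the lips. Lowering gently.

```bash
python3 -m creep '[[[1,0,0.3,0,0,0,0],[1,0,0.3,0,0,0,0],[1,0,0.3,0,0,0,0],[1,0,0.2,0,0,0,0],[1,0,0.2,0,0,0,0],[1,0,0.2,0,0,0,0],[1,0,0.2,0,0,0,0],[1,0,0,0,0,0,0]]]'; python3 -c "
from h import *
c=meas();plan([.6077,.0332,.1985],.211)"
```

```text
t: 8.45
tool_pos: [0.6072, 0.034, 0.2044]
orientation: [-1.563, -0.164, 0.17]
force: [-0.4, 0.9, -3.0]
opening: 0.014
tab [256, 213, 10, 26, 180] n,s,z p5 [ -5.2  -4.2 189.1] p50 [  0.6  13.6 220.8] p95 [  6.4  15.9 230.7]
marker [257, 287, 20, 16, 193] n,s,z p5 [-13.8 128.6 162.6] p50 [  1.7 138.2 176.7] p95 [ 15.5 142.1 178.8]
tcp n,s,z 0.7 0.9 204.6 F [ 0.1  0.1 -3.5] T [-0.1   0.03 -0.04] open 0.0139 t 8.5
t 8.5 pos [0.6072 0.034  0.2046] F [ 0.1  0.1 -3.5] open 0.0139 q6 -0.24 xaxis [ 0.977  0.211 -0.003] yaxis [-0.004  0.001 -1.   ]
tool shift cm [ 0.03  0.61 -0.09] turn deg [-0.12  0.09 -0.19]
```

```bash
python3 -m creep '[[[1,0,0.1,0,0,0,0],[1,0,0.1,0,0,0,0],[1,0,0.1,0,0,0,0],[1,0,0.1,0,0,0,0],[1,0,0.1,0,0,0,0],[1,0,0,0,0,0,0],[1,0,0,0,0,0,0],[1,0,0,0,0,0,0]]]'; python3 -c "
from h import *
c=meas()"
```

```text
t: 9.3
tool_pos: [0.6075, 0.0341, 0.1997]
orientation: [-1.563, -0.165, 0.169]
force: [-0.0, 0.7, -3.7]
opening: 0.0137
tab [256, 215, 10, 26, 176] n,s,z p5 [ -4.7  -3.9 183.2] p50 [  0.8  13.6 214.9] p95 [  6.7  15.6 225.9]
marker [257, 287, 20, 16, 193] n,s,z p5 [-13.7 128.4 163.4] p50 [  1.7 138.5 176.8] p95 [ 15.5 142.4 179. ]
tcp n,s,z 1.0 0.8 199.7 F [-0.2  0.7 -3.3] T [-0.09 -0.01 -0.02] open 0.0139 t 9.35
```

```bash
python3 -m creep '[[[1,0,0.1,0,0,0,0],[1,0,0.1,0,0,0,0],[1,0,0.05,0,0,0,0],[1,0,0.05,0,0,0,0],[1,0,0,0,0,0,0],[1,0,0,0,0,0,0],[1,0,0,0,0,0,0],[1,0,0,0,0,0,0]]]'; python3 -c "
from h import *
c=meas()"
```

```text
t: 10.15
tool_pos: [0.6078, 0.034, 0.1978]
orientation: [-1.563, -0.166, 0.168]
force: [-1.6, -0.6, -0.9]
opening: 0.0137
tab [256, 216, 10, 26, 172] n,s,z p5 [ -4.5  -3.1 181.9] p50 [  1.2  13.5 212.9] p95 [  6.9  15.8 224. ]
marker [257, 287, 20, 16, 193] n,s,z p5 [-13.7 128.  163.3] p50 [  1.8 138.6 176.7] p95 [ 15.5 142.4 178.7]
tcp n,s,z 1.3 0.8 197.8 F [-1.1 -0.6 -0.7] T [-0.05  0.24  0.01] open 0.0137 t 10.2
```

Contact is felt: the load went from −3.5 to −0.8 N at the predicted height, so the ceiling is on the rail. Raising 1.5 mm into the play and sliding along.

```bash
python3 -m creep '[[[1,0,-0.15,0,0,0,0],[1,0,0,0.5,0,0,0],[1,0,0,1,0,0,0],[1,0,0,1,0,0,0],[1,0,0,1,0,0,0],[1,0,0,0.7,0,0,0],[1,0,0,0.3,0,0,0],[1,0,0,0,0,0,0]]]'; python3 -c "
from h import *
c=meas();plan([.6077,.0332,.1995],.211)"
```

```text
t: 11.0
tool_pos: [0.5969, 0.0833, 0.1984]
orientation: [-1.562, -0.166, 0.17]
force: [-0.6, 0.0, -2.7]
opening: 0.0143
tab [257, 234, 10, 28, 191] n,s,z p5 [ -4.9  44.7 184. ] p50 [  0.6  64.2 214.9] p95 [  6.3  66.5 224.8]
marker [257, 287, 20, 16, 193] n,s,z p5 [-13.7 128.4 163.2] p50 [  1.3 138.2 176.7] p95 [ 15.5 142.3 178.8]
tcp n,s,z 1.0 51.0 198.4 F [ 1.3  0.3 -3.4] T [-0.04  0.03  0.01] open 0.0135 t 11.05
t 11.05 pos [0.597  0.0831 0.1984] F [ 1.3  0.3 -3.4] open 0.0135 q6 -0.16 xaxis [ 0.977  0.212 -0.002] yaxis [-0.003  0.002 -1.   ]
tool shift cm [-0.01 -0.12 -5.1 ] turn deg [-0.13  0.16 -0.12]
```

```bash
python3 -m creep '[[[1,0,-0.1,0.5,0,0,0],[1,0,0,1,0,0,0],[1,0,0,1,0,0,0],[1,0,0,1,0,0,0],[1,0,0,0.7,0,0,0],[1,0,0,0.3,0,0,0],[1,0,0,0,0,0,0],[1,0,0,0,0,0,0]]]'; python3 -c "
from h import *
c=meas();plan([.6077,.0332,.1995],.211);save(c,'s6.png',(220,200,320,320),5)"
```

```text
t: 11.85
tool_pos: [0.5866, 0.1309, 0.1996]
orientation: [-1.562, -0.166, 0.17]
force: [1.1, 0.7, -3.6]
opening: 0.0139
tab [258, 254, 11, 28, 208] n,s,z p5 [ -5.3  93.8 184.2] p50 [  0.5 112.9 215.9] p95 [  6.2 114.9 225.9]
marker [257, 288, 19, 15, 185] n,s,z p5 [-13.7 129.2 163.3] p50 [  1.1 138.4 176.7] p95 [ 15.4 142.5 178.9]
tcp n,s,z 0.8 99.8 199.6 F [ 1.2 -0.6 -3.7] T [-0.08  0.    0.01] open 0.0139 t 11.9
t 11.9 pos [0.5866 0.1308 0.1996] F [ 1.2 -0.6 -3.7] open 0.0139 q6 -0.08 xaxis [ 0.977  0.212 -0.002] yaxis [-0.002  0.002 -1.   ]
tool shift cm [-0.01 -0.02 -9.98] turn deg [-0.13  0.14 -0.12]
```

View pics/s6.png

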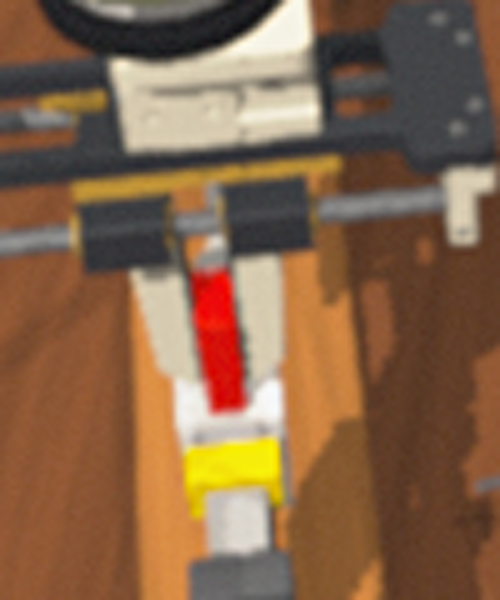

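About 10–12 mm remains. Closing in with small steps and watching the force.

```bash
python3 -m creep '[[[1,0,0,0.2,0,0,0],[1,0,0,0.2,0,0,0],[1,0,0,0.2,0,0,0],[1,0,0,0.1,0,0,0],[1,0,0,0.1,0,0,0],[1,0,0,0,0,0,0],[1,0,0,0,0,0,0],[1,0,0,0,0,0,0]]]'; python3 -c "
from h import *
meas()";  python3 -m creep '[[[1,0,0,0.1,0,0,0],[1,0,0,0,0,0,0],[1,0,0,0,0,0,0],[1,0,0,0,0,0,0],[1,0,0,0,0,0,0],[1,0,0,0,0,0,0],[1,0,0,0,0,0,0],[1,0,0,0,0,0,0]]]'; python3 -c "
from h import *
meas()"
```

```text
t: 12.7
tool_pos: [0.585, 0.1382, 0.1995]
orientation: [-1.563, -0.165, 0.168]
force: [0.2, 0.4, -4.0]
opening: 0.0138
tab [258, 258, 11, 27, 206] n,s,z p5 [ -5.2 101.9 184.2] p50 [  0.4 120.1 216.1] p95 [  6.3 122.2 225.7]
marker [257, 288, 19, 15, 185] n,s,z p5 [-13.7 129.2 163.9] p50 [  1.  138.6 176.8] p95 [ 15.5 142.4 178.9]
tcp n,s,z 0.8 107.3 199.5 F [ 0.5 -0.2 -3.7] T [-0.06  0.02  0.02] open 0.0138 t 12.75
t: 13.55
tool_pos: [0.5849, 0.1391, 0.1996]
orientation: [-1.563, -0.165, 0.168]
force: [0.2, 0.4, -3.1]
opening: 0.014
tab [258, 258, 11, 28, 212] n,s,z p5 [ -5.3 101.8 184.4] p50 [  0.7 121.1 217. ] p95 [  6.4 123.1 226. ]
marker [257, 288, 19, 15, 182] n,s,z p5 [-13.7 129.  164. ] p50 [  0.8 138.6 176.5] p95 [ 15.4 142.4 179.1]
tcp n,s,z 0.8 108.3 199.5 F [-0.4 -0.  -2.7] T [-0.06  0.1  -0.02] open 0.0139 t 13.6
```

```bash
python3 -m creep '[[[1,0,0,0.1,0,0,0],[1,0,0,0,0,0,0],[1,0,0,0,0,0,0],[1,0,0,0.1,0,0,0],[1,0,0,0,0,0,0],[1,0,0,0,0,0,0],[1,0,0,0,0,0,0],[1,0,0,0,0,0,0]]]'; python3 -c "
from h import *
meas()"; python3 -m creep '[[[1,0,0,0.1,0,0,0],[1,0,0,0,0,0,0],[1,0,0,0,0,0,0],[1,0,0,0,0,0,0],[1,0,0,0,0,0,0],[1,0,0,0,0,0,0],[1,0,0,0,0,0,0],[1,0,0,0,0,0,0]]]'; python3 -c "
from h import *
meas()"
```

```text
t: 14.4
tool_pos: [0.5846, 0.1404, 0.1996]
orientation: [-1.564, -0.164, 0.168]
force: [-0.1, -1.9, -4.1]
opening: 0.0137
tab [258, 259, 11, 27, 209] n,s,z p5 [ -5.1 103.6 184.6] p50 [  0.4 122.4 216.3] p95 [  6.3 124.2 225.7]
marker [257, 289, 19, 14, 180] n,s,z p5 [-13.7 129.6 162.8] p50 [  1.  139.  176.5] p95 [ 15.5 142.5 179. ]
tcp n,s,z 0.8 109.7 199.6 F [-0.4 -1.4 -3.6] T [-0.32  0.04  0.  ] open 0.0137 t 14.45
t: 15.25
tool_pos: [0.5845, 0.1407, 0.1996]
orientation: [-1.565, -0.164, 0.167]
force: [0.1, -1.6, -3.3]
opening: 0.0141
tab [258, 259, 11, 28, 211] n,s,z p5 [ -5.2 103.8 184.3] p50 [  0.5 122.7 216.8] p95 [  6.4 124.7 225.7]
marker [257, 289, 19, 14, 179] n,s,z p5 [-13.7 130.3 164.1] p50 [  0.8 139.5 176.9] p95 [ 15.5 142.6 179.1]
tcp n,s,z 0.8 110.0 199.6 F [ 0.  -1.4 -3.1] T [-0.49 -0.02 -0.04] open 0.0138 t 15.3
```

Contact felt: −1.5 N along the rail and a rising wrist moment, with the marker essentially unmoved. Lowering onto the rail.

```bash
python3 -m creep '[[[1,0,0.05,0,0,0,0],[1,0,0.05,0,0,0,0],[1,0,0.05,0,0,0,0],[1,0,0.03,0,0,0,0],[1,0,0,0,0,0,0],[1,0,0,0,0,0,0],[1,0,0,0,0,0,0],[1,0,0,0,0,0,0]]]'; python3 -c "
from h import *
meas();plan([.6077,.0332,.1995],.211)"
```

```text
t: 16.1
tool_pos: [0.5848, 0.1408, 0.1983]
orientation: [-1.565, -0.165, 0.167]
force: [-0.0, -2.6, -1.3]
opening: 0.0142
tab [258, 259, 11, 28, 207] n,s,z p5 [ -4.8 104.6 182.5] p50 [  0.9 122.7 214.2] p95 [  6.6 125.2 224.6]
marker [257, 289, 19, 14, 181] n,s,z p5 [-13.5 129.9 163.6] p50 [  1.5 139.3 176.7] p95 [ 15.6 142.4 179.2]
tcp n,s,z 1.2 110.0 198.3 F [-0.9 -2.3 -1.3] T [-0.55  0.02  0.01] open 0.0138 t 16.15
t 16.15 pos [0.5848 0.1408 0.1983] F [-0.9 -2.3 -1.3] open 0.0138 q6 -0.06 xaxis [ 0.978  0.209 -0.001] yaxis [-0.001 -0.001 -1.   ]
tool shift cm [-1.0e-02 -1.1e-01 -1.1e+01] turn deg [ 0.03 -0.   -0.07]
```

```bash
python3 -m creep '[[[1,0,0.04,0,0,0,0],[0.9,0,0,0,0,0,0],[0.8,0,0,0,0,0,0],[0.7,0,0,0,0,0,0],[0.7,0,0,0,0,0,0],[0.7,0,0,0,0,0,0],[0.7,0,0,0,0,0,0],[0.7,0,0,0,0,0,0]]]'; python3 -c "
from h import *
c=meas();save(c,'s7.png',(220,200,320,320),5)"
```

```text
t: 16.95
tool_pos: [0.5856, 0.1425, 0.1996]
orientation: [-1.563, -0.168, 0.165]
force: [0.3, 1.1, -0.7]
opening: 0.0276
tab [259, 259, 10, 29, 196] n,s,z p5 [ -5. 104. 182.] p50 [  0.4 122.9 214.2] p95 [  5.7 124.7 224.2]
marker [257, 289, 19, 14, 178] n,s,z p5 [-13.7 129.6 163.7] p50 [  1.  138.8 176.6] p95 [ 15.  142.8 178.9]
tcp n,s,z 2.2 111.5 199.5 F [-0.5 -0.   0.6] T [-0.11  0.11 -0.04] open 0.0278 t 17.0
```

View pics/s7.png

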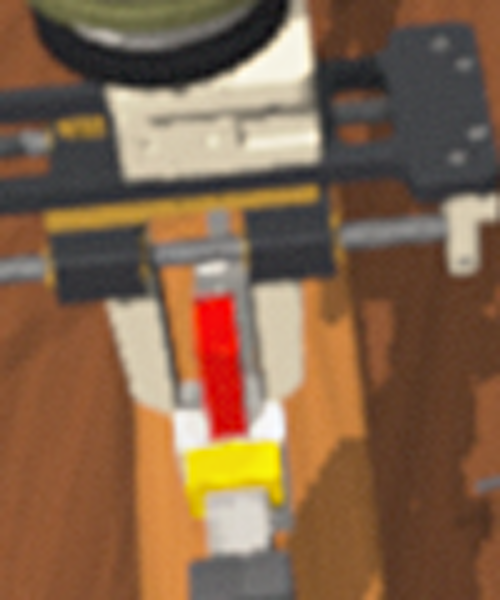

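Released: the tab stands straight, up against the marker. Opening a little more and rising clear.

```bash
python3 -m creep '[[[0.5,0,0,0,0,0,0],[0.5,-0.1,0,0,0,0,0],[0.5,0,-0.5,0,0,0,0],[0.5,0,-1.5,0,0,0,0],[0.5,0,-2,0,0,0,0],[0.5,0,-2,0,0,0,0],[0.5,0,-2,0,0,0,0],[0.5,0,-1,0,0,0,0]]]';python3 -m creep '[[[0.5,0,0,-3,0,0,0],[0.5,0,0,-4,0,0,0],[0.5,0,-1,-4,0,0,0],[0.5,0,-1,-4,0,0,0],[0.5,0,0,-3,0,0,0],[0.5,0,0,-2,0,0,0],[0.5,0,0,0,0,0,0],[0.5,0,0,0,0,0,0]]]'; python3 -c "
from h import *
c=meas();save(c,'s8.png',(210,200,310,320),5)"
```

```text
t: 17.8
tool_pos: [0.5835, 0.1418, 0.2958]
orientation: [-1.563, -0.167, 0.166]
force: [0.4, -0.3, 0.3]
opening: 0.0464
t: 18.6
tool_pos: [0.6284, -0.0598, 0.3246]
orientation: [-1.563, -0.176, 0.161]
force: [0.3, 0.3, -0.3]
opening: 0.0469
tab [259, 259, 10, 29, 190] n,s,z p5 [ -4.8 104.3 182. ] p50 [  0.3 123.  214.5] p95 [  5.5 124.9 224.3]
marker [257, 288, 19, 15, 179] n,s,z p5 [-13.7 129.6 163.8] p50 [  0.6 139.  176.8] p95 [ 14.6 142.8 178.8]
tcp n,s,z 1.8 -95.1 324.6 F [-1.   0.2  0.7] T [-0.07  0.03  0.01] open 0.0469 t 18.65
```

View pics/s8.png

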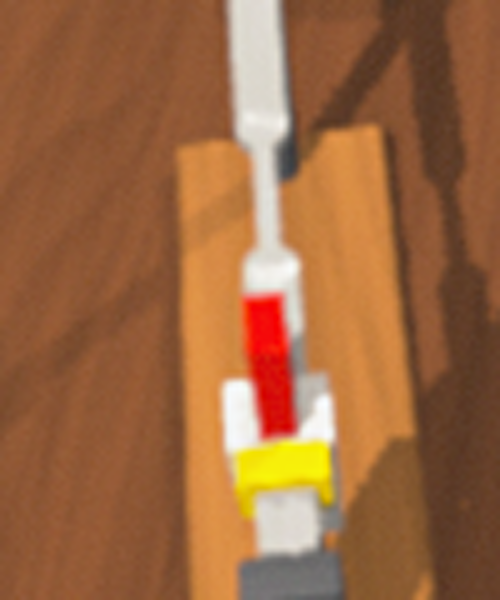

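```bash
python3 -c "
from h import *
c=cam('top');save(c,'t9.png',(215,165,275,225),10);W=cloud(c)
ex=np.array([np.cos(.211),np.sin(.211)]);ey=np.array([-ex[1],ex[0]]);q=(W[...,:2]-[.6067,.033])
n=q@ex;s=q@ey;z=W[...,2];h=cv2.cvtColor(c['frame'],cv2.COLOR_RGB2HSV)
for lo,hi,nm in((.173,.1835,'lvl carrier/marker top'),(.215,.235,'tab top')):
  for a,b in((0.08,.125),(.125,.15)):
    m=(z>lo)&(z<hi)&(abs(n)<.025)&(s>a)&(s<b)
    if m.sum():print(nm,m.sum(),'s',s[m].min().round(4),s[m].max().round(4),'n',n[m].min().round(4),n[m].max().round(4),'z',np.median(z[m]).round(4))
"
```

```text
lvl carrier/marker top 84 s 0.0803 0.1247 n -0.0184 0.0182 z 0.1756
lvl carrier/marker top 90 s 0.1252 0.1489 n -0.0161 0.0152 z 0.1763
tab top 87 s 0.0961 0.1218 n -0.0078 0.0074 z 0.2224
```

View pics/t9.png

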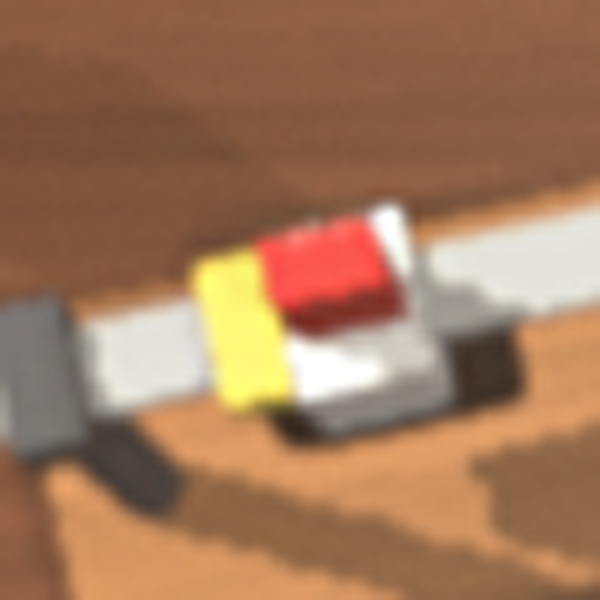

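The top view shows the white carrier flush against the yellow marker (seam near (285,350)), square on the rail, with the gripper clear. Tab top is at z 0.222–0.224, as expected when seated. Handing in.

```bash
python3 -c "
from plant import robot
print(robot.close_job())"
```

```text
the job is handed in; nothing more can be done
None
```

The pendant now hangs on the rail against the yellow marker, and I handed the job in at about 18.7 s of the 54 s. The interface gives no verdict.

- **Lifting and hooking:** I gripped the pendant by its red tab and brought the rail in through its open side at the narrow gap. I then lowered it until the load on the wrist fell from 3.5 N to about 0.8 N.
- **Sliding:** I lifted it about 1.5 mm off the rail and slid it along until it touched the marker with about 1.5 N. I then set it down, with about 2.3 N against the marker, released it and moved the arm well clear.
- **Last checks:**
  - **Position along the rail:** both cameras agree to 1–3 mm, and the top picture shows the carrier flush against the marker.
  - **Height and centring:** the top of the tab is at 0.222–0.224 m, where a seated pendant should be. It is centred on the rail within about 1 mm.
  - **Marker:** it moved at most about 0.5 mm, which is within the measuring noise.
  - **Forces:** force readings between moves stayed below 5 N.
- **Not checked:** I did not measure the basket, stone block and engraver again. The arm's path kept clear of them.

No check failed or disagreed.

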